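# Find the unlocked drop flap of the reject box and push it open

## Robot

A 7-joint arm with a two-finger parallel gripper is mounted at the origin on the work surface. World frame = base frame: x ahead of the robot, y to its left, z up, the work surface at z = 0. Lengths are in m, angles in rad, forces in N, time in s.
With the tool pointing down it reaches from about 0.4 to 0.85 m from the base axis. Payload 10.4 kg.
Tool frame: the origin (TCP) lies between the finger pads; the fingertips stand 19 mm ahead of it and the grasp point (between the pads) is the TCP (manip.tip_reach is the z of the fingertips in the tool frame, in m); z points along the fingers, y is the direction in which the jaws open and shut (so a half turn about z gives the same grasp; the last joint's range is limited). The gripper opens to 85 mm and grips with 20 to 120 N. Pads are 22 mm wide; open, the fingers measure 114 mm over their backs; the gripper's body (76 mm by 85 mm) begins 54 mm behind the grasp point. The pads swing forward as they close: fully open they stand 13 mm farther back than shut.
Start: joints at [1.324, 0.332, -0.065, 1.46, 0.022, 1.35, -0.088], TCP at [0.139, -0.609, 0.25] pointing down, gripper open.
Joint ranges: [-2.6, 2.6], [-0.5, 2.12], [-1.47, 1.34], [0.16, 2.42], [-1.27, 4.41], [0.06, 2.06], [-2.6, 2.6]. Speed limits (rad/s): [2.22, 2.22, 2.79, 2.79, 3.14, 3.14, 3.14].

## Interface

Orientations are given as a unit quaternion [x, y, z, w].
In Python, from workcell import sensors, cams, manip gives the robot as it stands.
- The arm moves only by the shell command python3 -m jog 'ROWS' [FORCE]. ROWS is JSON, a list of rows, each a list of 3 entries, a list of its own where there are three numbers: the shift along the world's x, y, z in m, then the turn, a rotation vector about the world's x, y, z in rad, then the opening in per cent of the stroke, from 0 (shut) to 100 (fully open). In form: [[[dx, dy, dz], [wx, wy, wz], grip], ...]. A call has 1 to 5 rows; each row shifts and turns the pose as measured when the row begins; what a row does not reach is not made up. A row lasts 1/8 s, in which the tool goes at most 62.5 mm and 10.7 degrees, less where a joint would pass 70% of its speed; a pose out of reach is approached as far as the arm can. A call with a gripper value outside its range is refused whole. The fingers move at their own pace and stop on an object; FORCE is the grip in N (left out, the last holds). Time passes only in rows, so rows that do not move let the fingers close. It gives the time, the measured TCP pose, the force and the opening at its end, in the units of the state.
- sensors.get_obs(): the state, without advancing time (a new reading comes with each control period).
- cams.camera(name): name is "scene" or "top" or "wrist"; returns (picture, depth): 480x640x3 uint8, red, green, blue; 480x640 float32, m along the optical axis (not along the pixel's ray), 0 where there is no reading.
- cams.camera_model(name): a dict with "intrinsics" (3x3 intrinsics, pixels), "view" (4x4, takes a point from world to camera coordinates). Camera axes: x right, y down, z forward; pixel columns grow to the right and rows downward; lengths in m; the calibration is good to about 2 mm. A picture is of the moment at which its call begins: read the wrist's pose just before it. camera_model takes no time and is no camera call; for the wrist camera it gives the pose at the moment of the call.
- manip.hand_in(): hands the job in, once; it reports no verdict.
The state is a dict: "clock": time; "joint_pos": joint angles; "joint_velocities": joint speeds; "tau": joint torques, N m; "position": TCP position; "ee_rot": TCP orientation; "ft_force": force on the tool from outside, world axes, zero at the start; "torque": the same for the moment, N m; "grip_width": opening from 0.0 (shut) to 1.0 (fully open).
Only numpy, scipy, OpenCV 4.12 (cv2) and the standard library are available. Lean on these libraries where they do the work, as an engineer would, in place of code of your own. Each camera call takes 0.05 s, during which the arm holds its last target.

## Task

One of the four red drop flaps of the steel reject box has been unlocked for this shift, but you cannot see which. Press gently with the fingertips on the ribbed front edge of one flap after another until you find the one that rocks, then push that flap down until it drops fully open and stays open, and take the hand away. Do not force the locked flaps, and leave the packs, the bottle and the tape roll where they are.

Things in the scene. Friction and masses are not known exactly. Their poses are not given: they have to be found in the camera images.
- reject_box: Fixed steel box on the table, 230 mm deep (its x), 480 wide (y), deck 140 mm above the table; origin at the centre of its underside, x away from the robot (yaw within 0.25 rad). Four identical red drop flaps, flush in the deck, centred at y = 168, 56, -56, -168 mm, from x = -92 (front edge, four black ribs) to x = 20 mm, 92 mm wide. Hollow below for 120 mm. Three are locked; unseen which is not.
- flap_1_front (a point): Point on top of flap 1 (leftmost seen from the robot, the box's +y end), mid width, among the ribs, 16 mm behind its front edge: where to press. Moves with the flap; axes as the box's while shut. The flap tips about a hidden axle along y, 64 mm behind this point and 22 mm below the deck; 3 to 5 mm gaps around it, steel strips 14 mm wide between flaps.
- flap_2_front (a point): Point on top of flap 2 (second from the left), mid width, among the ribs, 16 mm behind its front edge: where to press. Moves with the flap; axes as the box's while shut. The flap tips about a hidden axle along y, 64 mm behind this point and 22 mm below the deck; 3 to 5 mm gaps around it, steel strips 14 mm wide between flaps.
- flap_3_front (a point): Point on top of flap 3 (third from the left), mid width, among the ribs, 16 mm behind its front edge: where to press. Moves with the flap; axes as the box's while shut. The flap tips about a hidden axle along y, 64 mm behind this point and 22 mm below the deck; 3 to 5 mm gaps around it, steel strips 14 mm wide between flaps.
- flap_4_front (a point): Point on top of flap 4 (furthest to the right), mid width, among the ribs, 16 mm behind its front edge: where to press. Moves with the flap; axes as the box's while shut. The flap tips about a hidden axle along y, 64 mm behind this point and 22 mm below the deck; 3 to 5 mm gaps around it, steel strips 14 mm wide between flaps.
- flap_1 (a joint): Tipping angle of flap 1, rad: 0 shut, grows as the front goes down, 1.22 fully open (stop). Locked: gives at most 3 mm (0.03 rad) at the front, then rigid. The free one yields to 1 to 2 N, rocks back shut if let go before 0.4 rad (20 mm down at the ribs); over-centre weighted, beyond 0.8 rad it drops to its stop and stays, rear edge 16 mm above the deck.
- flap_2 (a joint): Tipping angle of flap 2, rad: 0 shut, grows as the front goes down, 1.22 fully open (stop). Locked: gives at most 3 mm (0.03 rad) at the front, then rigid. The free one yields to 1 to 2 N, rocks back shut if let go before 0.4 rad (20 mm down at the ribs); over-centre weighted, beyond 0.8 rad it drops to its stop and stays, rear edge 16 mm above the deck.
- flap_3 (a joint): Tipping angle of flap 3, rad: 0 shut, grows as the front goes down, 1.22 fully open (stop). Locked: gives at most 3 mm (0.03 rad) at the front, then rigid. The free one yields to 1 to 2 N, rocks back shut if let go before 0.4 rad (20 mm down at the ribs); over-centre weighted, beyond 0.8 rad it drops to its stop and stays, rear edge 16 mm above the deck.
- flap_4 (a joint): Tipping angle of flap 4, rad: 0 shut, grows as the front goes down, 1.22 fully open (stop). Locked: gives at most 3 mm (0.03 rad) at the front, then rigid. The free one yields to 1 to 2 N, rocks back shut if let go before 0.4 rad (20 mm down at the ribs); over-centre weighted, beyond 0.8 rad it drops to its stop and stays, rear edge 16 mm above the deck.
- pack_a: Yellow wrapped snack pack, 120 mm long (its y, crimped ends included), 60 mm wide, 26 mm high, about 90 g, loose; origin at the centre of its underside. Lies on the deck ledge behind the flaps (box x = 23 to 115 mm, 8 mm lip at the back). Bystander: leave it alone.
- pack_b: Yellow wrapped snack pack, 120 mm long (its y, crimped ends included), 60 mm wide, 26 mm high, about 90 g, loose; origin at the centre of its underside. Lies on the table in front of the box. Bystander: leave it alone.
- sanitiser: White bottle with a blue cap, 60 mm across, 150 mm high, standing loose on the table to the left of the box; origin at the centre of its underside. Bystander: leave it alone.
- tape_roll: Roll of brown carton tape, 104 mm across, 48 mm high, lying loose on the table to the right of the box; origin at the centre of its underside. Bystander: leave it alone.

How it is judged:
On the way, in this order (a step that is already met when the one before it is completed fails the run):
1. the unlocked flap rocks under the fingers (contact force between the fingers and reject_box above 0.1 N and value of joint any of flap_1, flap_2, flap_3, flap_4 above 0.08 rad).
2. that flap is pushed fully open (value of joint any of flap_1, flap_2, flap_3, flap_4 above 1.1 rad), for 0.2 s.
At the end, for the whole second after the job is handed in: The unlocked flap stands open and still against its stop (beyond 1.1 rad), the three locked flaps are shut (under 0.08 rad), and the packs, bottle and tape roll are within 20 mm of where they were (((value of joint flap_1 above 1.1 rad and velocity of joint flap_1 between -0.1 and 0.1 rad/s and value of joint each of flap_2, flap_3, flap_4 below 0.08 rad) or (value of joint flap_2 above 1.1 rad and velocity of joint flap_2 between -0.1 and 0.1 rad/s and value of joint each of flap_1, flap_3, flap_4 below 0.08 rad) or (value of joint flap_3 above 1.1 rad and velocity of joint flap_3 between -0.1 and 0.1 rad/s and value of joint each of flap_1, flap_2, flap_4 below 0.08 rad) or (value of joint flap_4 above 1.1 rad and velocity of joint flap_4 between -0.1 and 0.1 rad/s and value of joint each of flap_1, flap_2, flap_3 below 0.08 rad)) and distance of each of pack_a, pack_b, sanitiser, tape_roll from where it was at the start of the episode below 0.02 m); the robot touches nothing.
It fails at once if a pack, the bottle or the tape roll is lifted, carried or shoved (more than 20 mm) or tipped (distance of any of pack_a, pack_b, sanitiser, tape_roll from where it was at the start of the episode above 0.02 m or angle between any of pack_a, pack_b, sanitiser, tape_roll's own z axis and vertical above 0.35 rad).
It fails at once if the box or a flap is pressed with more than 70 N (contact force between any of the fingers, the arm and reject_box above 70 N).
It also fails if it takes over 51 s, if anything falls off the work surface, if the arm or the gripper's body presses on something with over 40 N, if the wrist force passes 120 N, or if a joint passes its speed limit or range.

## Working session

There is one attempt and no reset: what is moved stays moved. The work goes in short steps, Python scripts to look and compute and a shell command to move; the robot and the scene stay as the last step left them, time stands still between calls to the robot, and variables do not carry over. Pictures are saved under pics/ and viewed, and the job is handed in when it is done.

```bash
mkdir -p pics
python3 - <<'E'
from workcell import sensors,cams,manip
import cv2
o=sensors.get_obs();print(o['clock'],o['position'],o['ee_rot'],o['ft_force'],o['grip_width'],manip.tip_reach)
for n in('scene','top'):
    p,d=cams.camera(n);cv2.imwrite(f'pics/{n}0.png',p[:,:,::-1])
    import numpy as np;np.save(f'pics/{n}0.npy',d);np.save(f'pics/{n}0p.npy',p)
E
```

```text
0.0 [ 0.13858419 -0.60906569  0.24948771] [ 9.93747020e-01  1.11652585e-01 -1.43006743e-04 -7.34916746e-04] [ 0.0978999   0.30611115 -0.35891118] 1.001108354640577 0.019
```

View pics/scene0.png

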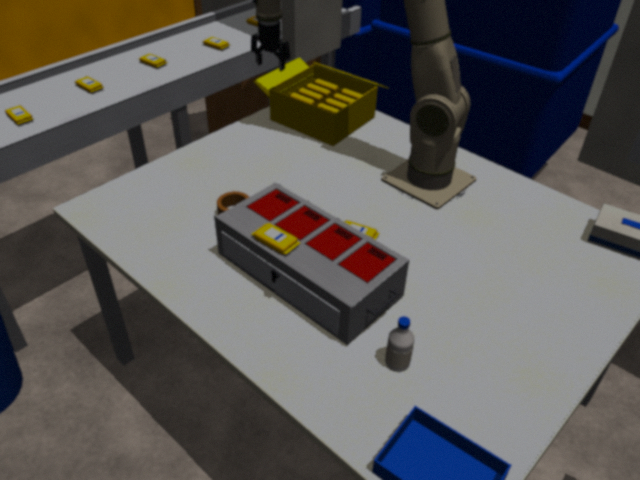

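View pics/top0.png

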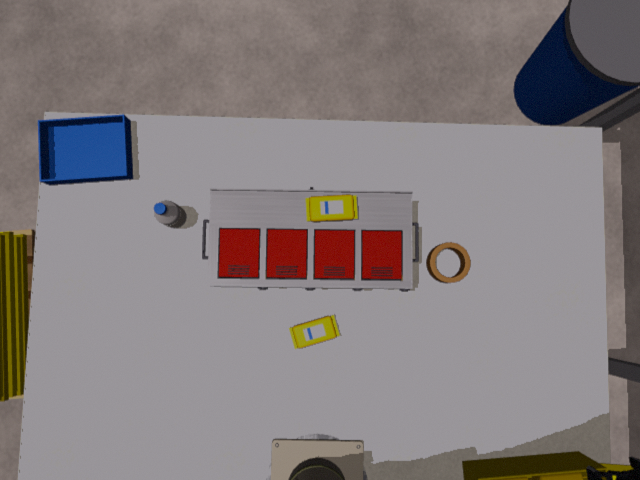

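The top view shows the robot base at the bottom (x is up), the four red flaps at columns 239, 287, 334 and 382, row 254, with ribs at about row 271. The bottle is at (170,213), the tape at (449,262), and the packs at (332,208) and (315,332). Next I'll measure the flaps.

```bash
cat > h.py <<'E'
import numpy as np,cv2
from workcell import cams
def pts(name,d,uv):
    m=cams.camera_model(name);K=np.array(m['intrinsics']);V=np.linalg.inv(np.array(m['view']))
    uv=np.atleast_2d(uv).astype(float);z=np.array([d[int(v),int(u)] for u,v in uv])
    c=np.c_[(uv[:,0]-K[0,2])/K[0,0]*z,(uv[:,1]-K[1,2])/K[1,1]*z,z]
    return c@V[:3,:3].T+V[:3,3]
E
python3 - <<'E'
from h import *
for n in('top','scene'):
    p=np.load(f'pics/{n}0p.npy').astype(int);d=np.load(f'pics/{n}0.npy')
    m=((p[...,0]>90)&(p[...,1]<50)&(p[...,2]<50)).astype(np.uint8)
    m=cv2.morphologyEx(m,cv2.MORPH_CLOSE,np.ones((5,5))) if n=='top' else m
    k,l,s,c=cv2.connectedComponentsWithStats(m)
    C=[]
    for i in range(1,k):
        if s[i,4]<300: continue
        v,u=np.nonzero(l==i);P=pts(n,d,np.c_[u,v]);P=P[P[:,2]>.1]
        b=cv2.minAreaRect((P[:,:2]*1000).astype(np.float32));C.append(b[0]);print(n,s[i],P.mean(0).round(4),np.median(P[:,2]).round(4),b)
    C=np.array(C);print(np.polyfit(C[:,1],C[:,0],1))
d=np.load('pics/top0.npy')
print(pts('top',d,[[170,213],[160,208],[434,262],[332,208],[315,332],[296,325],[220,200],[400,200],[320,400]]).round(3))
E
```

```text
top [ 219  229   40   48 1874] [0.5737 0.1979 0.1473] 0.1394 ((563.9395751953125, 135.15420532226562), (235.299560546875, 122.15391540527344), 81.43636322021484)
top [ 267  230   40   48 1839] [0.5752 0.0865 0.1446] 0.1392 ((557.7291259765625, 81.81303405761719), (148.4102325439453, 100.80821990966797), 2.7466607093811035)
top [ 315  230   39   48 1846] [ 0.5766 -0.025   0.1439] 0.1392 ((559.320556640625, -21.92696762084961), (99.01683044433594, 147.0376739501953), 89.74284362792969)
top [ 362  231   40   48 1852] [ 0.5781 -0.1363  0.1432] 0.1391 ((567.3678588867188, -74.9154281616211), (123.18072509765625, 231.48733520507812), 10.327949523925781)
[-1.60819450e-02  5.62572239e+02]
scene [249 190  48  30 687] [ 0.5835 -0.1375  0.1402] 0.1402 ((575.7320556640625, -139.22198486328125), (115.83599853515625, 100.24359130859375), 1.826391339302063)
scene [277 206  50  33 766] [ 0.5849 -0.0236  0.1431] 0.1404 ((1013.5398559570312, 359.6602783203125), (1313.8270263671875, 130.337158203125), 41.335838317871094)
scene [307 224  52  35 843] [0.5842 0.0894 0.1439] 0.1404 ((1010.2628173828125, 415.94342041015625), (1238.238037109375, 130.46929931640625), 37.230464935302734)
scene [341 243  53  38 939] [0.5837 0.2015 0.1446] 0.1403 ((1002.822265625, 473.3619079589844), (1174.2547607421875, 125.94429016113281), 32.56577682495117)
[  0.75592741 690.86784338]
[[ 0.667  0.371  0.114]
 [ 0.674  0.385  0.148]
 [ 0.57  -0.283  0.048]
 [ 0.682 -0.017  0.167]
 [ 0.385  0.014  0.022]
 [ 0.402  0.062  0.018]
 [ 0.698  0.247  0.141]
 [ 0.71  -0.18   0.139]
 [ 0.212 -0.004  0.   ]]
```

Run:
```python
from h import *
for n in('top','scene'):
    p=np.load(f'pics/{n}0p.npy').astype(int);d=np.load(f'pics/{n}0.npy')
    m=((p[...,0]>90)&(p[...,1]<50)&(p[...,2]<50)).astype(np.uint8)
    m=cv2.morphologyEx(m,cv2.MORPH_CLOSE,np.ones((7,7)))
    k,l,s,c=cv2.connectedComponentsWithStats(m);C=[]
    for i in range(1,k):
        if s[i,4]<300: continue
        v,u=np.nonzero(l==i);P=pts(n,d,np.c_[u,v]);P=P[abs(P[:,2]-.14)<.006]
        b=cv2.minAreaRect((P[:,:2]*1000).astype(np.float32));C.append(P.mean(0));print(n,P.mean(0).round(4),np.round(b[0],1),np.round(b[1],1),b[2])
    C=np.array(C);C=C[np.argsort(-C[:,1])]
    yaw=-np.polyfit(C[:,1],C[:,0],1)[0];c,s=np.cos(yaw),np.sin(yaw)
    o=C[:,:2].mean(0)-np.array([c*-.036,s*-.036]);print('yaw',yaw,'origin',o)
    for y in(168,56,-56,-168):
        x=-.076;y/=1000;print((o+[c*x-s*y,s*x+c*y]).round(4))
```

```text
top [0.5743 0.1991 0.1394] [574.9 199. ] [111.1  92.3] 1.4338550567626953
top [0.5758 0.0867 0.1393] [575.9  87.1] [111.6  91.3] 0.06071171537041664
top [ 0.5768 -0.0252  0.1393] [578.2 -25.5] [111.3  90. ] 1.3851975202560425
top [ 0.5785 -0.1366  0.1392] [ 578.8 -136.6] [111.9  91. ] 0.8945896625518799
yaw 0.012180278445831704 origin [0.61234583 0.03143655]
[0.5343 0.1985]
[0.5357 0.0865]
[ 0.537  -0.0255]
[ 0.5384 -0.1375]
scene [0.5797 0.0427 0.1403] [574.1  28.7] [116.7 435.7] 0.4378454089164734
yaw -6.782087128436539 origin [0.61134873 0.02551568]
[0.625  0.2094]
[0.5714 0.1111]
[0.5178 0.0127]
[ 0.4642 -0.0856]<stdin>:12: RankWarning: Polyfit may be poorly conditioned
```

Top-camera flaps measure 111 x 91 mm at z = 0.139, which matches the given sizes. Press points are about x 0.534 to 0.538, y = 0.1985, 0.0865, -0.0255 and -0.1375. I'll move above flap 4 with the fingers shut.

```bash
python3 -m jog '[[[0.03,0.04,0.0],[0,0,-0.1],0],[[0.04,0.047,0],[0,0,-0.1],0],[[0.04,0.047,0],[0,0,-0.02],0],[[0.04,0.047,0],[0,0,0],0],[[0.04,0.047,0],[0,0,0],0]]' 20
python3 -m jog '[[[0.04,0.047,0],[0,0,0],0],[[0.04,0.047,0],[0,0,0],0],[[0.04,0.047,0],[0,0,0],0],[[0.0,0.0,0],[0,0,0],0]]'
python3 -c "
from workcell import sensors
o=sensors.get_obs();print(o)"
```

```text
clock: 0.72
position: [0.327, -0.3777, 0.2469]
ee_rot: [1.0, -0.006, -0.001, -0.002]
ft_force: [0.5, 0.0, 0.1]
grip_width: 0.003
clock: 1.23
position: [0.4499, -0.2292, 0.2465]
ee_rot: [1.0, -0.002, -0.001, -0.002]
ft_force: [0.6, -0.5, 0.2]
grip_width: 0.001
{'clock': 1.225, 'joint_pos': array([ 0.78362213,  0.09929517, -0.4243584 ,  1.75528762,  0.03908896,
        1.30001252, -1.22528285]), 'joint_velocities': array([ 0.03342347, -0.00624769,  0.07054785,  0.01642591,  0.02517376,
        0.00720583,  0.02011118]), 'tau': array([ -2.5575339 , -43.16485763,  -3.92200828, -38.92811179,
        -0.39721155,  -0.10732003,  -0.97461876]), 'position': array([ 0.44993569, -0.22924552,  0.24654922]), 'ee_rot': array([ 0.9999936 , -0.0024902 , -0.00133913, -0.00219109]), 'ft_force': array([ 0.60378558, -0.45072902,  0.21276165]), 'torque': array([-0.0010148 ,  0.02843327,  0.03682873]), 'grip_width': 0.0005913311754669548}
```

```bash
python3 -m jog '[[[0.045,0.045,-0.02],[0,0,0],0],[[0.04,0.045,-0.02],[0,0,0],0],[[0,0,-0.01],[0,0,0],0],[[0,0,0],[0,0,0],0]]'
```

```text
clock: 1.72
position: [0.5292, -0.1458, 0.1969]
ee_rot: [1.0, -0.004, -0.002, -0.002]
ft_force: [-0.3, -0.2, -0.0]
grip_width: -0.0
```

Run:
```python
from h import *
for n in('wrist','scene'):
    p,d=cams.camera(n);cv2.imwrite(f'pics/{n}1.png',p[:,:,::-1])
```

```text
(no output)
```

View pics/wrist1.png

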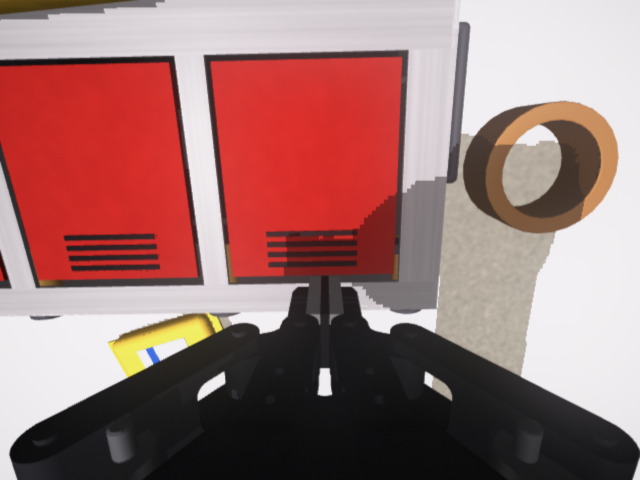

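View pics/scene1.png

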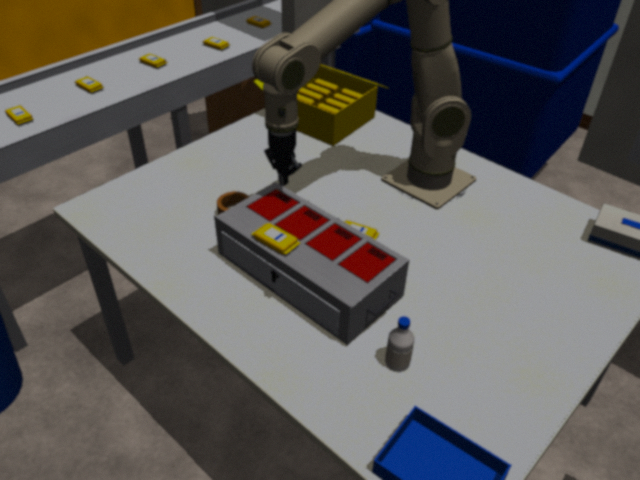

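The shut fingertips (325,280) hang just in front of flap 4's ribs (312,250). I'll correct x and y and come down gently.

```bash
python3 -m jog '[[[0.009,0.008,-0.012],[0,0,0],0],[[0,0,-0.01],[0,0,0],0],[[0,0,-0.006],[0,0,0],0],[[0,0,0],[0,0,0],0]]';python3 -m jog '[[[0,0,-0.003],[0,0,0],0],[[0,0,-0.003],[0,0,0],0]]'
```

```text
clock: 2.33
position: [0.5385, -0.1398, 0.1689]
ee_rot: [1.0, -0.007, -0.001, -0.001]
ft_force: [0.3, -0.1, 0.5]
grip_width: -0.003
clock: 2.58
position: [0.5387, -0.1401, 0.1631]
ee_rot: [1.0, -0.007, -0.001, -0.001]
ft_force: [0.4, 0.7, 0.2]
grip_width: -0.002
```

```bash
for i in 1; do python3 -m jog '[[[0,0,-0.003],[0,0,0],0],[[0,0,-0.002],[0,0,0],0]]'; python3 -m jog '[[[0,0,-0.002],[0,0,0],0]]'; python3 -m jog '[[[0,0,-0.002],[0,0,0],0]]';done
```

```text
clock: 2.82
position: [0.5386, -0.1402, 0.1579]
ee_rot: [1.0, -0.007, -0.0, -0.001]
ft_force: [-0.8, -0.0, 2.1]
grip_width: -0.003
clock: 2.95
position: [0.5387, -0.1402, 0.1575]
ee_rot: [1.0, -0.007, -0.0, -0.0]
ft_force: [-12.0, 3.2, 29.4]
grip_width: 0.004
clock: 3.08
position: [0.5387, -0.1402, 0.1575]
ee_rot: [1.0, -0.007, -0.0, 0.0]
ft_force: [-12.6, 1.6, 23.2]
grip_width: -0.0
```

Flap 4 is rigid at 29 N after about 1 mm, so it is locked. Moving on to flap 3.

```bash
python3 -m jog '[[[0,0,0.015],[0,0,0],0],[[0,0.045,0.008],[0,0,0],0],[[0,0.05,0],[0,0,0],0],[[0,0.0,0],[0,0,0],0]]'
```

```text
clock: 3.58
position: [0.5395, -0.0431, 0.1836]
ee_rot: [1.0, -0.008, 0.001, 0.0]
ft_force: [0.0, -0.6, 0.8]
grip_width: 0.001
```

```bash
python3 -m jog '[[[-0.002,0.018,-0.01],[0,0,0],0],[[0,0,-0.008],[0,0,0],0],[[0,0,-0.004],[0,0,0],0],[[0,0,0],[0,0,0],0]]'; python3 -m jog '[[[0,0,-0.002],[0,0,0],0]]'
```

```text
clock: 4.08
position: [0.5383, -0.0279, 0.1619]
ee_rot: [1.0, -0.009, 0.002, 0.001]
ft_force: [0.1, -0.7, 0.4]
grip_width: 0.0
clock: 4.2
position: [0.5386, -0.0287, 0.1601]
ee_rot: [1.0, -0.01, 0.002, 0.001]
ft_force: [0.1, 0.0, -0.5]
grip_width: -0.003
```

```bash
python3 -m jog '[[[0,0,-0.002],[0,0,0],0]]'; python3 -m jog '[[[0,0,-0.002],[0,0,0],0]]'; python3 -m jog '[[[0,0,-0.002],[0,0,0],0]]'
```

```text
clock: 4.32
position: [0.5386, -0.0291, 0.1582]
ee_rot: [1.0, -0.01, 0.002, 0.001]
ft_force: [-0.9, 0.4, 2.0]
grip_width: 0.003
clock: 4.45
position: [0.5386, -0.0292, 0.1562]
ee_rot: [1.0, -0.01, 0.002, 0.001]
ft_force: [-1.2, -0.3, 1.8]
grip_width: 0.0
clock: 4.58
position: [0.5386, -0.0293, 0.1542]
ee_rot: [1.0, -0.01, 0.002, 0.001]
ft_force: [-1.3, -0.2, 1.1]
grip_width: -0.001
```

```bash
python3 -m jog '[[[0,0,-0.002],[0,0,0],0]]'; python3 -m jog '[[[0,0,-0.002],[0,0,0],0],[[0,0,-0.002],[0,0,0],0]]'
```

```text
clock: 4.7
position: [0.5385, -0.0293, 0.152]
ee_rot: [1.0, -0.01, 0.002, 0.001]
ft_force: [-1.1, 0.7, 1.5]
grip_width: 0.0
clock: 4.95
position: [0.5384, -0.0292, 0.1476]
ee_rot: [1.0, -0.01, 0.002, 0.001]
ft_force: [-0.9, -0.9, 1.4]
grip_width: -0.001
```

Flap 3 is 11 mm down at about 1.5 N, so it is the free one. I'll keep pushing.

```bash
python3 -m jog '[[[0,0,-0.006],[0,0,0],0],[[0,0,-0.006],[0,0,0],0],[[0,0,-0.006],[0,0,0],0]]'; python3 -m jog '[[[0,0,-0.006],[0,0,0],0],[[0,0,-0.006],[0,0,0],0],[[0,0,-0.006],[0,0,0],0]]'
```

```text
clock: 5.32
position: [0.5385, -0.0292, 0.1284]
ee_rot: [1.0, -0.01, 0.002, 0.001]
ft_force: [-1.0, 0.4, 0.2]
grip_width: 0.001
clock: 5.7
position: [0.5386, -0.0292, 0.1089]
ee_rot: [1.0, -0.01, 0.003, 0.001]
ft_force: [-0.5, 0.2, -0.1]
grip_width: -0.002
```

```bash
python3 -m jog '[[[0,0,-0.005],[0,0,0],0],[[0,0,-0.005],[0,0,0],0],[[0,0,0],[0,0,0],0],[[0,0,0],[0,0,0],0]]'
python3 - <<'E'
from h import *
for n in('scene','wrist'):
    p,d=cams.camera(n);cv2.imwrite(f'pics/{n}2.png',p[:,:,::-1])
E
```

```text
clock: 6.2
position: [0.5385, -0.0291, 0.0978]
ee_rot: [1.0, -0.01, 0.002, 0.001]
ft_force: [-0.0, -0.1, 0.9]
grip_width: -0.005
```

View pics/wrist2.png

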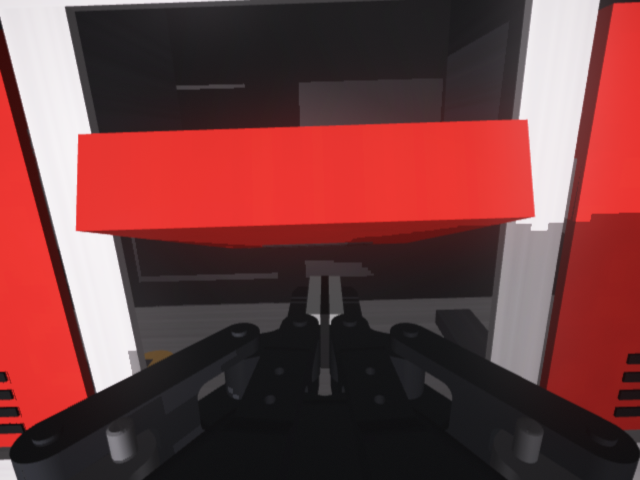

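Flap 3 has swung away. Its upturned rear end is at rows 125-230, the opening is clear, and the fingertips (325,280) hang free in the hole. I'll withdraw straight up.

```bash
python3 -m jog '[[[0,0,0.02],[0,0,0],0],[[0,0,0.03],[0,0,0],0],[[0,0,0.05],[0,0,0],0],[[0,0,0.05],[0,0,0],0],[[-0.03,0,0.03],[0,0,0],0]]'; python3 -m jog '[[[-0.05,-0.05,0.03],[0,0,0],0],[[-0.05,-0.06,0],[0,0,0],0],[[-0.03,-0.06,0],[0,0,0],0],[[0,0,0],[0,0,0],0],[[0,0,0],[0,0,0],0]]'
python3 - <<'E'
from h import *
for n in('scene','top'):
    p,d=cams.camera(n);cv2.imwrite(f'pics/{n}3.png',p[:,:,::-1])
    if n=='top':
        q=np.load('pics/top0p.npy');D=abs(p.astype(int)-q).max(2)>40
        for nm,(u,v) in dict(a=(332,208),b=(315,332),bot=(170,213),tape=(449,262)).items(): print(nm,D[v-25:v+25,u-30:u+30].sum())
E
```

```text
clock: 6.92
position: [0.5068, -0.0289, 0.2813]
ee_rot: [1.0, -0.01, 0.0, 0.0]
ft_force: [-0.7, -0.2, -0.2]
grip_width: 0.0
clock: 7.55
position: [0.3937, -0.1771, 0.3104]
ee_rot: [1.0, -0.009, 0.005, 0.002]
ft_force: [0.6, 0.2, -0.5]
grip_width: 0.003
a 116
b 0
bot 0
tape 0
```

View pics/scene3.png

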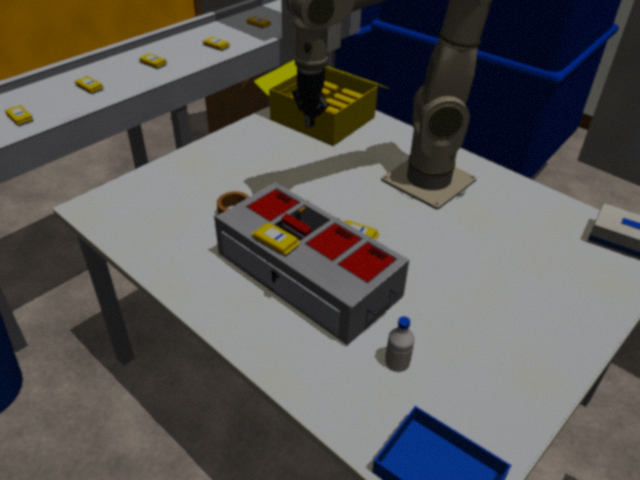

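View pics/top3.png

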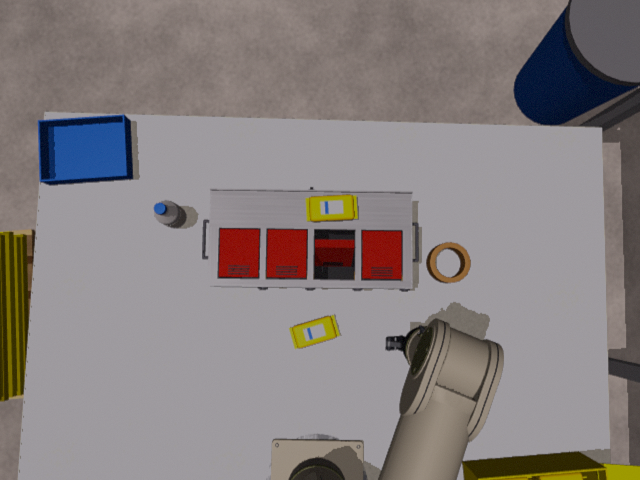

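Flap 3 (335,250) stands open, the other three are flush, and the packs, bottle and tape are at the same pixels as before. As a last check, I'll measure the height of the raised edge and see whether the pack_a difference comes only from the flap area.

Run:
```python
from h import *
p,d=cams.camera('top')
q=np.load('pics/top0p.npy');D=abs(p.astype(int)-q).max(2)>40
print('pack a diff',D[190:226,300:365].sum())
print(pts('top',d,[[334,242],[334,250],[334,258],[239,275],[287,275],[382,275]]).round(4))
P=pts('top',d,[[u,v] for v in range(232,275) for u in range(320,350)]);print(P[:,2].max())
```

```text
pack a diff 0
[[ 0.6042 -0.0243  0.1484]
 [ 0.5864 -0.0253  0.1358]
 [ 0.57   -0.0273  0.0987]
 [ 0.5219  0.196   0.138 ]
 [ 0.5246  0.0837  0.1397]
 [ 0.5302 -0.1392  0.1392]]
1.3765632342167042
```

Run:
```python
from h import *
p,d=cams.camera('top')
for v in range(230,278,2):
    P=pts('top',d,[[u,v] for u in range(322,347)]);print(v,np.median(P[:,0]).round(4),np.median(P[:,2]).round(4),p[v,334])
```

```text
230 0.6489 0.0118 [23 24 25]
232 0.6435 0.0121 [23 11 16]
234 0.6382 0.0125 [29 26 28]
236 0.633 0.012 [37 36 39]
238 0.6277 0.012 [39 37 38]
240 0.6089 0.1489 [123  11   5]
242 0.6041 0.1496 [125  17  10]
244 0.5991 0.1515 [123  15   8]
246 0.5943 0.1538 [124  23  17]
248 0.59 0.1505 [76  6  3]
250 0.586 0.1394 [76 13 10]
252 0.5822 0.1287 [76 12  8]
254 0.5781 0.1193 [77 16 14]
256 0.5742 0.1078 [77 11 12]
258 0.5701 0.0971 [77  7  3]
260 0.566 0.0854 [76  4  6]
262 0.5616 0.0743 [31  7 11]
264 0.5574 0.062 [22  6  6]
266 0.5537 0.0461 [49 24 28]
268 0.5497 0.012 [38 37 37]
270 0.5445 0.0123 [41 38 39]
272 0.5393 0.0117 [37 35 38]
274 0.5342 0.0121 [38 35 39]
276 0.529 0.0122 [41 40 38]
```

The flap's top face slopes at 69.5° (1.21 rad) and its raised edge is 15 mm above the deck, so it is fully open.

```bash
python3 -c "
from workcell import manip
print(manip.hand_in())"
```

```text
the job is handed in; nothing more can be done
None
```

The unlocked flap was flap 3. It now stands fully open, the hand is clear of everything, and the job is handed in.

- **Finding it:** I pressed flap 4 first. It stayed rigid at about 29 N, so I took it as locked and left it. Flap 3 gave way at about 1.5 N. I did not press flaps 1 or 2.
- **Opening it:** I pushed flap 3 down about 60 mm until it swung away to its stop, then lifted the hand straight up and moved it off the box.
- **Last checks:**
  - **Flap 3:** the depth picture puts it at about 1.21 rad, with its rear edge about 15 mm above the deck.
  - **Other flaps:** the other three are level with the deck.
  - **Packs, bottle and tape roll:** they show no change in the top view. A first comparison showed some difference beside the pack on the ledge, but it came from the moved flap and was zero once I looked at the pack alone.
- **Not usable:** the scene camera did not give a usable flap measurement because its flap areas merged. I relied on the top camera, which matched the given sizes.

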